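# Oil the loose bolt and hold its hidden head

## Robot

A 6-joint arm with a two-finger parallel gripper is mounted at the origin on the work surface. World frame = base frame: x ahead of the robot, y to its left, z up, the work surface at z = 0. Lengths are in m, angles in rad, forces in N, time in s.
With the tool pointing down it reaches from about 0.275 to 0.85 m from the base axis. Payload 19 kg.
Tool frame: the origin (TCP) lies midway between the tips of the shut fingers; the grasp point (between the pads) lies 19 mm behind it; x points along the fingers, y is the direction in which the jaws open and shut, and the axes are right-handed (so a half turn about x gives the same grasp; the last joint's range is limited). The gripper opens to 85 mm and grips with 20 to 120 N. Pads are 22 mm wide; open, the fingers measure 114 mm over their backs; the gripper's body (76 mm by 85 mm) begins 54 mm behind the grasp point. The pads swing forward as they close: fully open they stand 13 mm farther back than shut.
Start: joints at [-1.477, 0.15, 1.437, -0, 1.554, -0.134], TCP at [0.13, -0.56, 0.231] pointing down, gripper open.
Joint ranges: [-2.8, 2.8], [-0.68, 2.1], [0.12, 2.68], [-1.39, 4.53], [0.16, 2.79], [-2.81, 2.81]. Speed limits (rad/s): [1.89, 1.89, 2.22, 3.01, 3.01, 3.01].

## Interface

Orientations are given as a rotation vector (axis times angle).
In Python, from cell import telemetry, imaging, ticket gives the robot as it stands.
- The arm moves only by the tool jog_arm, never from a script. Its argument "plan" is a list of rows, each a list of 7 numbers: the shift along the tool's x, y, z in units of 25 mm (1.0 is 25 mm), then the turn, a rotation vector about the tool's x, y, z in units of 6 degrees (1.0 is 6 degrees), then the opening, from 0 (shut) to 1 (fully open). In form: [[dx, dy, dz, ax, ay, az, gripper], ...]. A call has 1 to 8 rows; each row shifts and turns the commanded pose from where the row before left it, along the tool's axes as they then stand; what a row does not reach is not made up. A row lasts 1/12 s, in which the tool goes at most 41.7 mm and 7.16 degrees, less where a joint would pass 70% of its speed; a pose out of reach is approached as far as the arm can. A call is refused whole if a number of a shift passes 1 or a number of a turn 1, either way. A call with a gripper value outside its range is refused whole. The fingers move at their own pace and stop on an object; "grip_force" is the grip in N (left out, the last holds). Time passes only in rows, so rows that do not move let the fingers close. It gives the time, the measured TCP pose, the force and the opening at its end, in the units of the state.
- telemetry.get_state(): the state, without advancing time (a new reading comes with each control period).
- imaging.grab_frame(name): name is "scene" or "side" or "wrist"; returns (picture, depth): 384x512x3 uint8, red, green, blue; 384x512 float32, m along the optical axis (not along the pixel's ray), 0 where there is no reading.
- imaging.camera_model(name): a dict with "vfov" (degrees; the focal length in pixels is half the picture's height over the tangent of half this angle, whatever the lens; pixels are square), "cx", "cy" (the principal point, pixels), "origin" and "orientation" of the camera in the world; the wrist camera has in their place "mount" (4x4, takes a point from camera to tool coordinates, whose origin is the TCP and whose axes are the tool frame's). Camera axes: x right, y up, looking along -z (the intrinsics and any distortion apply to the point x, -y, -z); pixel columns grow to the right and rows downward; lengths in m; the calibration is good to about 2 mm. The wrist camera is an equidistant fisheye: a pixel r from the principal point sees the ray r / f radians off the axis. A picture is of the moment at which its call begins: read the wrist's pose just before it. camera_model takes no time and is no camera call.
- ticket.finish_job(): hands the job in, once; it reports no verdict.
Trained networks look in the newest picture that a camera, given by its name, has taken for a name from the list of things; names that differ only in an ending like _2 or _b are one class to them, and where a whole thing is asked for, a point or a joint stands for the part that bears it (a point fixed in the world has none). Each returns a list of dicts, best first, with "score" (0 to 1); they miss things now and then, are a little off and sometimes report something else, mostly with a low value. They report only what shows in the picture. A call takes as long as a camera call. They do not tell look-alikes from the thing itself.
- imaging.boxes_of(camera, name): "at" ([x, y, z] in m, in the coordinates of the camera as it stood for that picture, good to about 4 mm: the middle of the surface that is visible of it).
- imaging.spot_point(camera, name): "at" ([x, y, z] in m, in the coordinates of the camera as it stood for that picture, good to about 4 mm: a listed point, or the origin of a listed thing).
The state is a dict: "time": time; "q": joint angles; "joint_velocities": joint speeds; "tau": joint torques, N m; "position": TCP position; "tcp_rot": TCP orientation; "force": force on the tool from outside, world axes, zero at the start; "wrist_torque": the same for the moment, N m; "grip_width": finger opening in m.
Only numpy, scipy, OpenCV 4.12 (cv2) and the standard library are available. Lean on these libraries where they do the work, as an engineer would, in place of code of your own. Each camera call takes 0.05 s, during which the arm holds its last target.

## Task

The nut runner is dragging a loose bolt round with its nut. Pick up the blue spray can, aim its red straw from above, some 10 to 20 cm off, straight at the hidden bolt head in the gap behind the steel bracket, and hold that aim steady for a second or two, then stand the can back upright near the middle of its red mat; then reach down into the gap, grip the bolt head so that it stops turning, and finish holding it firmly, without letting go. Leave everything else on the bench where it is.

Things in the scene. Friction and masses are not known exactly. Their poses are not given: they have to be found in the camera images.
- station: Fixed clamp station on a grey plate. Origin on the bench surface straight below the bolt head's centre; z up; x points level from the nut runner through the bracket to the gap, away from the robot give or take 20 degrees; y runs along the bracket and gap. The gap is 50 mm wide (x = -24 to +26 mm), floor 12 mm up, open at the top and at both y ends, nothing in it but the bolt.
- bracket_top (a point): Middle of the top edge of the steel bracket, the upright plate in front of the gap: 12 mm thick (station x = -36 to -24 mm), 150 mm long in y, top 105 mm above the bench. The grey casting on the gap's other side is 38 mm thick, 150 mm long, its top 95 mm up.
- runner (a point): Rear end of the orange nut runner, on its axis. From the bracket's front a nut, a black socket and the runner lie along the station's -x on a cradle: axis 75 mm above the bench, diameter 42 mm, top at 96 mm, ending here at station x = -185 mm.
- bolt_head (a point): Centre of the hidden brass hexagon bolt head in the gap, 75 mm above the bench: 30 mm across flats, 35 across corners, 16 thick (station x = -8 to +8 mm); a 20 mm bare shank joins it to the bracket, 18 mm is free to the casting. Can be gripped from above, fingers closing along the station's y, at any angle of the hexagon. The point turns with the bolt.
- bolt (a joint): Angle of the bolt about the station's x axis, rad; grows steadily at about 0.14 rad/s (the runner's torque is 0.1 N m, always on) unless the head is held. At 0, and every 1.047 rad (60 degrees), two flats stand upright, facing the station's +y and -y. Starts anywhere in 0 to 1.05.
- can_mid (a point): Blue spray can, loose, 0.2-0.36 kg, 52 mm diameter, straight side 115 mm high, valve top at 144 mm. This point is on its axis, 57.5 mm above its underside, with the can's axes (z up). From the valve, 138 mm up, a red straw runs level 50 mm along the can's +x, then bends 60 degrees down. Can be gripped from above on its side, about 100 mm up, fingers closing along its y.
- nozzle: The bent end of the can's red straw, rigid with the can. Origin at the open tip: 80 mm along the can's +x from its axis, 86 mm above its underside. Its x axis is the spray direction (60 degrees below level, towards the can's +x, when the can is upright); its y axis is the can's y.
- can: The same can as can_mid; origin at the centre of its underside.
- mat: Fixed red mat, 150 x 150 mm, 4 mm thick, on the robot's left or right; origin at the centre of its underside. The can starts on it and returns to it.
- spindle: Bystander: turned pale wooden spindle 100 mm tall with a 36 mm square foot, standing in a grey plastic tray 150 x 150 x 22 mm (tray fixed); origin under its foot.
- finial: Bystander: turned wooden finial, 40 mm wide, 52 mm tall; origin at its underside.
- glue: Bystander: amber jar, 50 mm wide, 80 mm tall; origin at its underside.
- bottle: Bystander: blue plastic bottle, 60 mm wide, 170 mm tall; origin at its underside.
- mallet: Bystander: wooden mallet lying flat, about 270 mm long, head 55 mm high at its +x end; origin on the bench under the handle, 45 mm from the head.
- rule: Bystander: yellow folded rule, 200 x 32 x 14 mm; origin at the centre of its underside.
- sander: Bystander: cork sanding block, 100 x 60 x 30 mm; origin at the centre of its underside.
Things that resemble listed ones, but are neither listed nor needed, are in the scene too. There is more than one size of the mat; the job needs the larger.

How it is judged:
By the outcome, as a careful person would: the job done as asked, in the order asked, and still so for the second after the job is handed in, while the arm keeps its last pose, push and grip.
It also fails if it takes over 67 s, if anything falls off the work surface, if the arm or the gripper's body presses on something with over 40 N, if the wrist force passes 120 N, or if a joint passes its speed limit or range.

## Working session

There is one attempt and no reset: what is moved stays moved. The work goes in short steps, Python scripts to look and compute and a tool call to move; the robot and the scene stay as the last step left them, time stands still between calls to the robot, and variables do not carry over. Pictures are saved under pics/ and viewed, and the job is handed in when it is done.

Besides the shell and the picture viewer there is one more tool, called after ">>>" in YAML: its name, and indented under it one key for each argument. jog_arm: Moves the arm, as the interface text tells. Its arguments: {"type":"object","properties":{"plan":{"type":"array","items":{"type":"array","items":{"type":"number"}}},"grip_force":{"type":"number"}},"required":["plan"]}

```bash
ls -la; mkdir -p pics
python3 - <<'E'
from cell import telemetry, imaging, ticket
import cv2,numpy as np
s=telemetry.get_state()
for k,v in s.items(): print(k,np.round(v,3))
for n in ["scene","side","wrist"]:
    print(n,imaging.camera_model(n))
for n in ["scene","side"]:
    p,d=imaging.grab_frame(n)
    cv2.imwrite(f"pics/{n}0.png",p[:,:,::-1]); np.savez(f"pics/{n}0.npz",p=p,d=d)
E
```

```text
total 12
drwxr-xr-x  3 agent agent 4096 Dec  7 05:57 .
drwxr-xr-x 23 root  root  4096 Dec  7 05:57 ..
drwxr-xr-x  2 agent agent 4096 Dec  7 05:57 pics
time 0.0
q [-1.477  0.151  1.438  0.     1.554 -0.134]
joint_velocities [-0.    -0.002  0.001  0.     0.003 -0.   ]
tau [-2.0000e-03 -7.1305e+01 -5.7087e+01 -0.0000e+00  9.0000e-03 -0.0000e+00]
position [ 0.13  -0.56   0.231]
tcp_rot [ 2.101  0.242 -2.101]
force [0.639 0.114 0.171]
wrist_torque [-0.041  0.005  0.01 ]
grip_width 0.086
scene {'vfov': 53.70860600051073, 'cx': 257.87056270786434, 'cy': 190.17091090647187, 'origin': array([ 1.19589253, -0.73366304,  0.75043926]), 'orientation': array([0.93775039, 0.38835647, 0.71665367])}
side {'vfov': 57.094266188683505, 'cx': 259.9446001909639, 'cy': 186.88117180654461, 'origin': array([ 0.20915717, -0.87845071,  0.77878765]), 'orientation': array([ 0.9060255 , -0.15669276, -0.27839089])}
wrist {'vfov': 65.70646984690485, 'cx': 250.02676620571464, 'cy': 185.45190146002116, 'mount': array([[ 7.97921465e-04,  3.15059269e-01, -9.49071662e-01,
        -1.41716386e-01],
       [ 9.99999679e-01, -1.84405348e-04,  7.79522374e-04,
         3.69797414e-05],
       [ 7.05818587e-05, -9.49071980e-01, -3.15059315e-01,
        -8.13889618e-02],
       [ 0.00000000e+00,  0.00000000e+00,  0.00000000e+00,
         1.00000000e+00]])}
```

View pics/scene0.png

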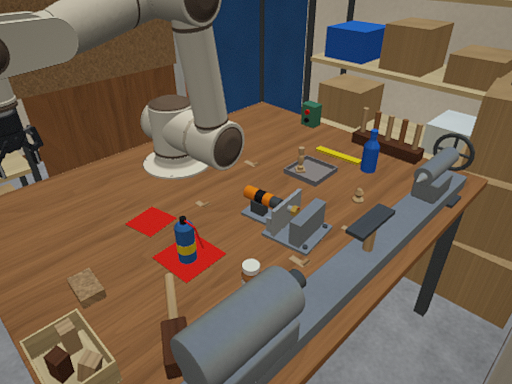

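View pics/side0.png

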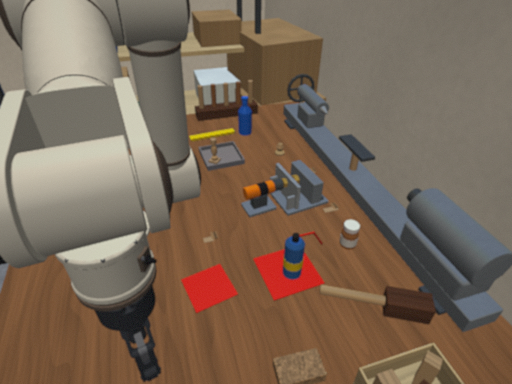

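The blue can with the yellow band is at scene (185,242) and side (293,257). It stands on the larger red mat; the smaller mat, at scene (152,221), is empty. The station is at scene (290,217), and the blue bottle at scene (370,155) is a bystander. Next I'll measure.

```bash
cat > h.py <<'E'
from cell import telemetry, imaging, ticket
import cv2,numpy as np
from scipy.spatial.transform import Rotation as R
def cam(n,st=None):
    m=imaging.camera_model(n)
    if 'mount' in m:
        st=st or telemetry.get_state()
        T=np.eye(4);T[:3,:3]=R.from_rotvec(st['tcp_rot']).as_matrix();T[:3,3]=st['position']
        T=T@m['mount']; return m,T[:3,:3],T[:3,3]
    return m,R.from_rotvec(m['orientation']).as_matrix(),np.array(m['origin'])
def F(m): return 192/np.tan(np.radians(m['vfov']/2))
def world(n,d,C=None):
    m,Rm,o=C or cam(n); f=F(m)
    v,u=np.mgrid[:384,:512]; x=(u-m['cx']);y=(v-m['cy'])
    if n=='wrist':
        r=np.hypot(x,y)+1e-9; th=r/f; k=np.tan(th)/r; X=x*k*d;Y=y*k*d
    else: X=x/f*d;Y=y/f*d
    P=np.stack([X,-Y,-d],-1)
    return P@Rm.T+o
def proj(n,P,C=None):
    m,Rm,o=C or cam(n); f=F(m); p=(np.atleast_2d(P)-o)@Rm; x,y,z=p[:,0],-p[:,1],-p[:,2]
    if n=='wrist':
        r=np.hypot(x,y)+1e-12; th=np.arctan2(r,z); return np.c_[m['cx']+f*th*x/r,m['cy']+f*th*y/r]
    return np.c_[m['cx']+f*x/z,m['cy']+f*y/z]
def spot(n,name,fn='spot_point',C=None):
    m,Rm,o=C or cam(n)
    return [(round(r['score'],2),np.round(np.array(r['at'])@Rm.T+o,4)) for r in getattr(imaging,fn)(n,name)]
E
python3 - <<'E'
from h import *
for n in ["scene","side"]:
    d=np.load(f"pics/{n}0.npz"); p=d['p'];W=world(n,d['d'])
    for nm in ["can","can_mid","nozzle","mat","station","bracket_top","runner"]:
        print(n,nm,spot(n,nm)[:3])
    ok=(d['d']>0)&(np.abs(W[...,0]-.5)<.5)&(np.abs(W[...,1])<.6)&(W[...,2]<.2)&(W[...,2]>-.02)
    r,g,b=[p[...,i].astype(int) for i in range(3)]
    red=ok&(r>150)&(g<60)&(b<60)
    flat=red&(W[...,2]<.012)
    print('redflat z',np.median(W[flat][:,2]))
    c,l,st,ce=cv2.connectedComponentsWithStats(flat.astype(np.uint8))
    for i in range(1,c):
        if st[i,4]>80: print(st[i],cv2.minAreaRect(W[l==i][:,:2].astype(np.float32)))
    s=red&(W[...,2]>.04); print('straw',s.sum(), np.round(W[s][np.argsort(W[s][:,2])],3)[::3])
E
```

```text
scene can [(0.84, array([ 0.4913, -0.3146,  0.0029])), (0.17, array([ 0.5755, -0.3108,  0.086 ]))]
scene can_mid [(0.94, array([ 0.4938, -0.3151,  0.0631]))]
scene nozzle [(0.47, array([ 0.5733, -0.311 ,  0.0837]))]
scene mat [(0.88, array([ 0.4832, -0.3028,  0.0015])), (0.88, array([ 0.2701, -0.2954,  0.0037]))]
scene station [(0.88, array([ 0.6247, -0.0045, -0.0022]))]
scene bracket_top [(0.74, array([ 0.5918, -0.0057,  0.1024]))]
scene runner [(0.82, array([ 0.4423, -0.0288,  0.0731]))]
redflat z 0.0014527286522656446
[126 207  50  30 780] ((0.2676900327205658, -0.29067933559417725), (0.11901240795850754, 0.11876912415027618), 12.16186809539795)
[ 152  234   74   49 1328] ((0.48754024505615234, -0.3010701537132263), (0.14951489865779877, 0.15266717970371246), 4.011585235595703)
straw 46 [[ 0.484 -0.338  0.052]
 [ 0.573 -0.311  0.091]
 [ 0.568 -0.309  0.097]
 [ 0.567 -0.311  0.104]
 [ 0.566 -0.316  0.11 ]
 [ 0.561 -0.311  0.114]
 [ 0.559 -0.312  0.12 ]
 [ 0.558 -0.314  0.124]
 [ 0.556 -0.313  0.126]
 [ 0.549 -0.313  0.135]
 [ 0.547 -0.311  0.139]
 [ 0.507 -0.313  0.141]
 [ 0.529 -0
[... 639 characters left out ...]
acket_top [(0.73, array([ 0.4397, -0.0247,  0.075 ])), (0.62, array([ 0.5944, -0.0057,  0.106 ])), (0.39, array([ 0.4098, -0.5637, -0.0014]))]
side runner [(0.71, array([ 0.4392, -0.0254,  0.0769]))]
redflat z 0.004088244796573326
[ 254  250   70   50 1687] ((0.4856507182121277, -0.30168771743774414), (0.14893530309200287, 0.14808204770088196), 4.1584038734436035)
[ 182  264   56   49 1553] ((0.2674836218357086, -0.2907247543334961), (0.11331254243850708, 0.11651611328125), 11.621585845947266)
straw 23 [[ 0.468 -0.304  0.07 ]
 [ 0.512 -0.311  0.142]
 [ 0.515 -0.312  0.142]
 [ 0.509 -0.312  0.144]
 [ 0.531 -0.312  0.144]
 [ 0.506 -0.312  0.145]
 [ 0.512 -0.311  0.145]
 [ 0.534 -0.311  0.146]]
```

Run:
```python
import cv2
a=cv2.imread('pics/scene0.png')[140:300,120:340]; b=cv2.imread('pics/side0.png')[120:310,210:380]
cv2.imwrite('pics/c1.png',cv2.resize(a,None,fx=3.5,fy=3.5,interpolation=cv2.INTER_CUBIC)[:600,:800])
cv2.imwrite('pics/c2.png',cv2.resize(b,None,fx=3,fy=3,interpolation=cv2.INTER_CUBIC)[:600,:800])
```

```text
(no output)
```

View pics/c1.png

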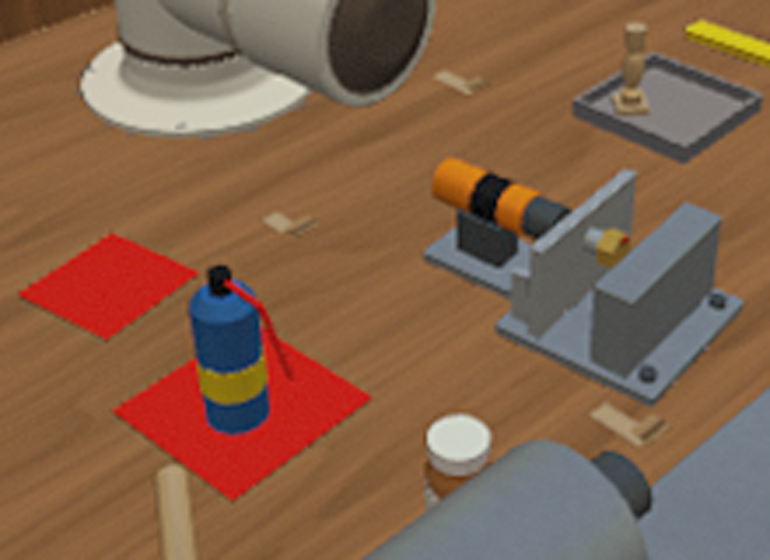

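Run:
```python
from h import *
for n in ["scene","side"]:
    d=np.load(f"pics/{n}0.npz"); p=d['p'];W=world(n,d['d']);X=W.reshape(-1,3)
    # rough station frame
    th=np.radians(7.6); o=np.array([.625,-.003])
    c,s=np.cos(th),np.sin(th); L=(X[:,:2]-o)@np.array([[c,-s],[s,c]])
    ok=(d['d'].ravel()>0)
    for nm,x0,x1,z0,z1 in [('bracket',-.045,-.015,.099,.111),('cast',.02,.07,.089,.101)]:
        m=ok&(L[:,0]>x0)&(L[:,0]<x1)&(abs(L[:,1])<.09)&(X[:,2]>z0)&(X[:,2]<z1)
        r=cv2.minAreaRect(X[m][:,:2].astype(np.float32))
        print(n,nm,m.sum(),r,np.median(X[m][:,2]),'L',np.round(np.percentile(L[m],[3,50,97],axis=0).T,4))
    # can
    m=ok&(abs(X[:,0]-.4935)<.035)&(abs(X[:,1]+.313)<.035)&(X[:,2]>.02)&(X[:,2]<.11)
    Q=X[m][:,:2]
    A=np.c_[2*Q,np.ones(len(Q))];b=(Q**2).sum(1)
    from scipy.optimize import least_squares
    f=least_squares(lambda c:np.hypot(*(Q-c).T)-.026,[.4935,-.313],loss='soft_l1',f_scale=.002)
    print('can',f.x,np.std(f.fun))
```

```text
scene bracket 139 ((0.5949274301528931, -0.01012461632490158), (0.015379907563328743, 0.14921456575393677), 9.18185043334961) 0.1023145319702774 L [[-0.037  -0.0302 -0.0242]
 [-0.0755 -0.0074  0.0674]]
scene cast 412 ((0.6688738465309143, 0.0009765923023223877), (0.03866588696837425, 0.15213684737682343), 7.676665782928467) 0.09245858953258745 L [[ 0.0267  0.0455  0.0621]
 [-0.0748 -0.0089  0.0673]]
can [ 0.49397789 -0.31353318] 0.001131257561170296
side bracket 141 ((0.5919075608253479, -0.004809647798538208), (0.013622388243675232, 0.1534666121006012), 8.317452430725098) 0.10536434182525645 L [[-0.0393 -0.0347 -0.0267]
 [-0.0717 -0.0038  0.071 ]]
side cast 326 ((0.6657534837722778, 0.0034461840987205505), (0.040564555674791336, 0.14991866052150726), 8.923758506774902) 0.09559195296507256 L [[ 0.0225  0.0392  0.0594]
 [-0.0711 -0.0055  0.0717]]
can [ 0.49369164 -0.30950511] 0.0009219371884190335
```

```bash
cat >> h.py <<'E'
def rel(pos,down_yaw=None,st=None):
    """shift in tool units to reach pos; yaw = world heading of tool y"""
    st=st or telemetry.get_state(); Rt=R.from_rotvec(st['tcp_rot']).as_matrix()
    print('pos',np.round(st['position'],4),'ty yaw',np.degrees(np.arctan2(Rt[1,1],Rt[0,1])).round(2),'tx',Rt[:,0].round(4),'tz',Rt[:,2].round(3),'q',st['q'].round(3),'F',st['force'].round(1),'w',round(st['grip_width'],4),'t',st['time'])
    print('shift units',((np.array(pos)-st['position'])@Rt/.025).round(3))
    if down_yaw is not None:
        y=np.radians(down_yaw); Y=np.array([np.cos(y),np.sin(y),0]);X=np.array([0,0,-1.]);T=np.c_[X,Y,np.cross(X,Y)]
        rv=R.from_matrix(Rt.T@T).as_rotvec(); print('turn units',(np.degrees(rv)/6).round(3))
        Rf=T; print('shift units in final frame',((np.array(pos)-st['position'])@T/.025).round(3))
E
python3 - <<'E'
from h import *
rel([.494,-.3115,.231],90); rel([.494,-.3115,.231],-90)
E
```

```text
pos [ 0.1298 -0.5601  0.2313] ty yaw -76.95 tx [ 0.e+00  1.e-04 -1.e+00] tz [-0.974 -0.226 -0.   ] q [-1.477  0.15   1.437  0.     1.554 -0.134] F [ 1.7 -0.1  0.2] w 0.0852 t 0.8
shift units [ 1.2000e-02 -6.3970e+00 -1.6436e+01]
turn units [-2.7824e+01 -2.0000e-03 -0.0000e+00]
shift units in final frame [1.1000e-02 9.9440e+00 1.4566e+01]
pos [ 0.1298 -0.5601  0.2313] ty yaw -76.95 tx [ 0.e+00  1.e-04 -1.e+00] tz [-0.974 -0.226 -0.   ] q [-1.477  0.15   1.437  0.     1.554 -0.134] F [ 1.7 -0.1  0.2] w 0.0852 t 0.8
shift units [ 1.2000e-02 -6.3970e+00 -1.6436e+01]
turn units [ 2.176e+00 -0.000e+00  1.000e-03]
shift units in final frame [ 1.1000e-02 -9.9440e+00 -1.4566e+01]
```

>>> jog_arm:
  plan:
    - [0, -0.6, -1, 0.72, 0, 0, 1]
    - [0, -0.6, -1, 0.72, 0, 0, 1]
    - [0, -0.65, -1, 0.73, 0, 0, 1]
    - [0, -0.65, -1, 0, 0, 0, 1]
    - [0, -0.65, -1, 0, 0, 0, 1]
    - [0, -0.65, -1, 0, 0, 0, 1]
    - [0, -0.65, -1, 0, 0, 0, 1]
    - [0, -0.65, -1, 0, 0, 0, 1]
  grip_force: 60

```text
time: 1.47
position: [0.3229, -0.4208, 0.2314]
tcp_rot: [2.221, 0.0, -2.221]
force: [0.4, 0.1, -0.0]
grip_width: 0.0852
```

Run:
```python
from h import *
rel([.494,-.3115,.231],-90)
```

```text
pos [ 0.3229 -0.4208  0.2314] ty yaw -89.98 tx [ 1.e-04 -2.e-04 -1.e+00] tz [-1. -0. -0.] q [-1.062  0.057  1.54   0.     1.545  0.509] F [ 0.4  0.1 -0. ] w 0.0852 t 1.4667
shift units [ 0.018 -4.37  -6.845]
turn units [ 0.004 -0.001 -0.002]
shift units in final frame [ 0.017 -4.372 -6.843]
```

>>> jog_arm:
  plan:
    - [0, -0.6, -1, 0, 0, 0, 1]
    - [0, -0.6, -1, 0, 0, 0, 1]
    - [0, -0.6, -1, 0, 0, 0, 1]
    - [0, -0.6, -1, 0, 0, 0, 1]
    - [0, -0.65, -1, 0, 0, 0, 1]
    - [0, -0.65, -0.95, 0, 0, 0, 1]
    - [0, -0.67, -0.9, 0, 0, 0, 1]
    - [0, 0, 0, 0, 0, 0, 1]

```text
time: 2.13
position: [0.4961, -0.3097, 0.231]
tcp_rot: [2.221, 0.005, -2.219]
force: [-0.8, 0.5, -0.1]
grip_width: 0.0854
```

Run:
```python
from h import *
rel([.494,-.3115,.084],-90)
st=telemetry.get_state()
C=cam('wrist',st)
p,d=imaging.grab_frame('wrist'); cv2.imwrite('pics/w1.png',p[:,:,::-1])
np.savez('pics/w1.npz',p=p,d=d)
for nm in ["can","can_mid","nozzle"]: print(nm,spot('wrist',nm,C=C)[:3])
W=world('wrist',d,C)
r,g,b=[p[...,i].astype(int) for i in range(3)]
red=(r>120)&(g<70)&(b<70)&(W[...,2]>.05)&(W[...,2]<.16)&(d>0)
Q=W[red]; print(len(Q)); h=Q[Q[:,2]>.13]
print('straw', np.round(Q[np.argsort(Q[:,0])][::max(1,len(Q)//20)],4))
if len(h)>5: 
    print(np.polyfit(h[:,0],h[:,1],1)); 
print('slope all',np.polyfit(Q[:,0],Q[:,1],1))
t=(d>0)&(W[...,2]>.137)&(W[...,2]<.155)&~red&(np.hypot(W[...,0]-.494,W[...,1]+.3115)<.03)
print('valve',W[t].mean(0),t.sum())
t=(d>0)&(W[...,2]>.03)&(W[...,2]<.118)&(b>r+20)&(np.hypot(W[...,0]-.494,W[...,1]+.3115)<.04)
from scipy.optimize import least_squares
q=W[t][:,:2];f=least_squares(lambda c:np.hypot(*(q-c).T)-.026,[.4935,-.313],loss='soft_l1',f_scale=.002);print('can',f.x,t.sum(),f.fun.std())
```

```text
pos [ 0.4961 -0.3097  0.231 ] ty yaw -89.8 tx [ 8.0e-04  1.1e-03 -1.0e+00] tz [-1.    -0.004 -0.001] q [-6.910e-01  1.710e-01  1.414e+00  1.000e-03  1.556e+00  8.770e-01] F [-0.8  0.5 -0.1] w 0.0854 t 2.1333
shift units [5.881 0.08  0.087]
turn units [ 0.034 -0.007  0.011]
shift units in final frame [5.882 0.073 0.082]
can [(0.69, array([ 0.4939, -0.3109,  0.0034]))]
can_mid [(0.74, array([ 0.44  , -0.0282,  0.0731])), (0.65, array([ 0.4915, -0.3138,  0.0603]))]
nozzle [(0.74, array([ 0.5766, -0.3082,  0.086 ]))]
544
straw [[ 0.4457 -0.0474  0.0759]
 [ 0.485  -0.0435  0.0756]
 [ 0.5069 -0.3093  0.141 ]
 [ 0.5113 -0.3124  0.1444]
 [ 0.5156 -0.3092  0.1417]
 [ 0.5193 -0.31    0.1435]
 [ 0.5225 -0.3116  0.1429]
 [ 0.5259 -0.3108  0.1436]
 [ 0.5287 -0.3092  0.1418]
 [ 0.5325 -0.3115  0.1443]
 [ 0.536  -0.3092  0.1422]
 [ 0.5397 -0.3115  0.1451]
 [ 0.5435 -0.3115  0.144 ]
 [ 0.5471 -0.3107  0.1419]
 [ 0.5503 -0.3099  0.1348]
 [ 0.5533 -0.3115  0.1327]
 [ 0.5567 -0.3091  0.1244]
 [ 0.5605 -0.3116  0.1189]
 [ 0.5652 -0.309   0.1098]
 [ 0.5695 -0.3099  0.1037]
 [ 0.5748 -0.3089  0.0923]]
[ 0.0069966  -0.31495479]
slope all [-1.59232848  0.56578516]
valve [ 0.49734518 -0.3121678   0.14624349] 458
can [ 0.49405182 -0.31171664] 158 0.00042918864691086553
```

View pics/w1.png

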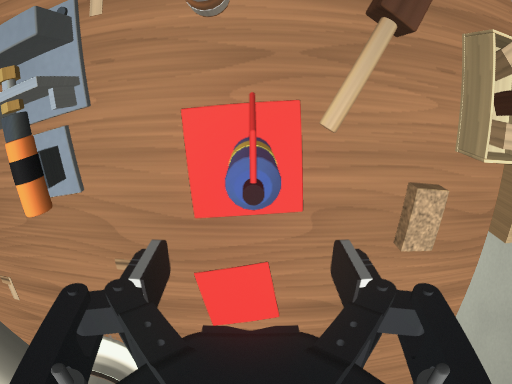

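The wrist view shows the can's valve at (253,190) and the straw reaching up to (252,95). It stands on the larger red mat, and the fits agree within 2 mm: centre (0.494, -0.312), yaw about 0.5°. I'm descending to grip it.

>>> jog_arm:
  plan:
    - [0.9, 0.08, 0.09, 0, 0, 0, 1]
    - [1, 0, 0, 0, 0, 0, 1]
    - [1, 0, 0, 0, 0, 0, 1]
    - [1, 0, 0, 0, 0, 0, 1]
    - [1, 0, 0, 0, 0, 0, 1]
    - [0.6, 0, 0, 0, 0, 0, 1]
    - [0.38, 0, 0, 0, 0, 0, 1]
    - [0, 0, 0, 0, 0, 0, 1]

```text
time: 3.0
position: [0.4895, -0.3146, 0.0826]
tcp_rot: [-2.218, -0.001, 2.223]
force: [-1.6, 0.8, -0.3]
grip_width: 0.0856
```

Run:
```python
from h import *
rel([.494,-.3115,.084],-90)
```

```text
pos [ 0.4895 -0.3146  0.0826] ty yaw -90.04 tx [-0.0021  0.0017 -1.    ] tz [-1.     0.001  0.002] q [-0.704  0.259  1.616 -0.     1.269  0.868] F [-1.6  0.8 -0.3] w 0.0856 t 3.0
shift units [-0.054 -0.124 -0.178]
turn units [-0.007  0.02   0.017]
shift units in final frame [-0.054 -0.124 -0.178]
```

>>> jog_arm:
  plan:
    - [-0.05, -0.1, -0.15, 0, 0, 0, 1]
    - [0, 0, 0, 0, 0, 0, 1]
    - [0, 0, 0, 0, 0, 0, 1]

```text
time: 3.25
position: [0.4952, -0.3123, 0.087]
tcp_rot: [2.222, -0.001, -2.219]
force: [0.1, -0.3, -0.1]
grip_width: 0.085
```

Run:
```python
from h import *
rel([.494,-.3115,.084],-90)
```

```text
pos [ 0.4952 -0.3123  0.087 ] ty yaw -89.96 tx [ 0.0017 -0.0013 -1.    ] tz [-1.    -0.001 -0.002] q [-0.694  0.259  1.607  0.     1.274  0.876] F [ 0.1 -0.3 -0.1] w 0.085 t 3.25
shift units [ 0.12  -0.033  0.048]
turn units [ 0.007 -0.016 -0.012]
shift units in final frame [ 0.12  -0.033  0.047]
```

>>> jog_arm:
  plan:
    - [0, 0, 0, 0, 0, 0, 1]
    - [0, 0, 0, 0, 0, 0, 1]
    - [0, 0, 0, 0, 0, 0, 0.75]
    - [0, 0, 0, 0, 0, 0, 0.65]
    - [0, 0, 0, 0, 0, 0, 0.5]
    - [0, 0, 0, 0, 0, 0, 0.4]
    - [0, 0, 0, 0, 0, 0, 0.3]
    - [0, 0, 0, 0, 0, 0, 0.3]

```text
time: 3.92
position: [0.4948, -0.3121, 0.0861]
tcp_rot: [2.222, 0.0, -2.22]
force: [-0.3, 0.3, 6.1]
grip_width: 0.0505
```

Run:
```python
from h import *
rel([.494,-.3115,.084],-90)
st=telemetry.get_state();C=cam('wrist',st)
p,d=imaging.grab_frame('wrist'); cv2.imwrite('pics/w2.png',p[:,:,::-1])
p,d=imaging.grab_frame('scene'); cv2.imwrite('pics/s2.png',cv2.resize(p[150:300,120:320,::-1],None,fx=4,fy=4))
```

```text
pos [ 0.4948 -0.3121  0.0861] ty yaw -89.96 tx [ 8.e-04 -5.e-04 -1.e+00] tz [-1.    -0.001 -0.001] q [-0.694  0.26   1.608  0.     1.273  0.876] F [-0.3  0.3  6.1] w 0.0505 t 3.9167
shift units [ 0.083 -0.024  0.033]
turn units [ 0.006 -0.008 -0.005]
shift units in final frame [ 0.083 -0.024  0.033]
```

View pics/s2.png

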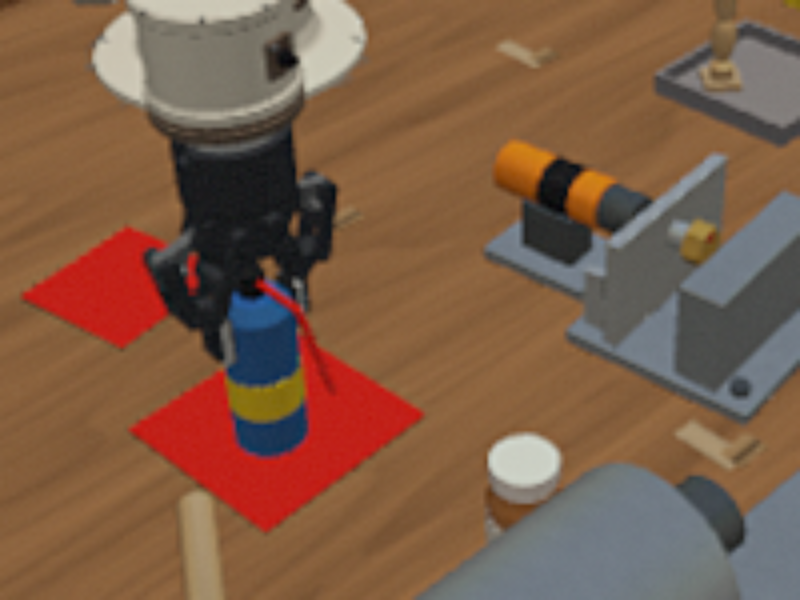

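View pics/w2.png

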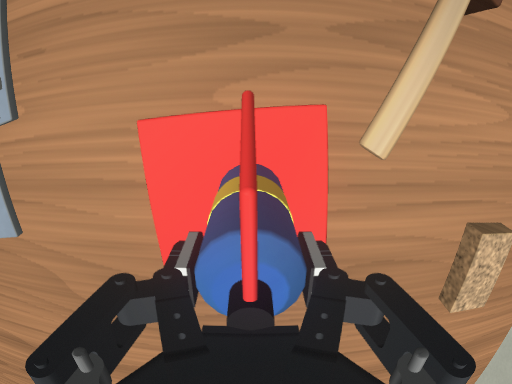

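>>> jog_arm:
  plan:
    - [-0.4, 0, 0, 0, 0, 0, 0.3]
    - [-0.7, 0, 0, 0, 0, 0, 0.3]
    - [-0.8, 0, 0, -0.7, 0, 0, 0.3]
    - [-0.8, 0, 0, -1, 0, 0, 0.3]
    - [-0.8, 0, 0, -1, 0, 0, 0.3]
    - [-0.6, 0, 0, -1, 0, 0, 0.3]
    - [-0.3, 0, 0, -1, 0, 0, 0.3]
    - [0, 0, 0, -1, 0, 0, 0.3]
  grip_force: 70

```text
time: 4.68
position: [0.4949, -0.3122, 0.1981]
tcp_rot: [1.878, 0.581, -1.875]
force: [-0.2, -0.5, -2.5]
grip_width: 0.0503
```

>>> jog_arm:
  plan:
    - [0, 0, 0, -1, 0, 0, 0.3]
    - [0, 0, 0, -1, 0, 0, 0.3]
    - [0, 0, 0, -1, 0, 0, 0.3]
    - [0, 0, 0, -1, 0, 0, 0.3]
    - [0, 0, 0, -1, 0, 0, 0.3]
    - [0, 0, 0, -1, 0, 0, 0.3]
    - [0, 0, 0, -1, 0, 0, 0.3]
    - [0, 0, 0, -1, 0, 0, 0.3]

```text
time: 5.35
position: [0.4944, -0.3118, 0.1959]
tcp_rot: [1.305, 1.145, -1.305]
force: [-0.1, 0.3, -3.2]
grip_width: 0.0502
```

Run:
```python
from h import *
rel([.6447,-.1537,.192],7.8)
```

```text
pos [ 0.4944 -0.3118  0.1959] ty yaw -7.47 tx [-4.e-04  4.e-04 -1.e+00] tz [-0.13  -0.992 -0.   ] q [-0.694  0.185  1.469  0.     1.488 -0.564] F [-0.1  0.3 -3.2] w 0.0502 t 5.35
shift units [ 0.154  5.14  -7.052]
turn units [-2.545 -0.004  0.004]
shift units in final frame [ 0.154  6.816 -5.45 ]
```

>>> jog_arm:
  plan:
    - [0, 0.3, -0.5, -0.9, 0, 0, 0.3]
    - [0, 0.6, -0.7, -0.9, 0, 0, 0.3]
    - [0, 0.8, -0.7, -0.74, 0, 0, 0.3]
    - [0, 0.8, -0.7, 0, 0, 0, 0.3]
    - [0, 0.8, -0.7, 0, 0, 0, 0.3]
    - [0, 0.8, -0.6, 0, 0, 0, 0.3]
    - [0, 0.8, -0.6, 0, 0, 0, 0.3]
    - [0, 0.8, -0.5, 0, 0, 0, 0.3]

```text
time: 6.02
position: [0.6281, -0.1739, 0.1959]
tcp_rot: [1.112, 1.269, -1.112]
force: [0.3, -0.0, -2.9]
grip_width: 0.0499
```

>>> jog_arm:
  plan:
    - [0, 0.6, -0.3, 0, 0, 0, 0.3]
    - [0, 0.3, 0, 0, 0, 0, 0.3]
    - [0, 0, 0, 0, 0, 0, 0.3]
    - [0, 0, 0, 0, 0, 0, 0.3]
    - [0, 0, 0, 0, 0, 0, 0.3]

```text
time: 6.43
position: [0.6481, -0.1657, 0.1956]
tcp_rot: [1.113, 1.268, -1.113]
force: [-0.8, -1.0, -1.6]
grip_width: 0.0502
```

Run:
```python
from h import *
rel([.6447,-.1537,.192],7.8)
st=telemetry.get_state();C=cam('wrist',st)
p,d=imaging.grab_frame('wrist'); cv2.imwrite('pics/w3.png',p[:,:,::-1]);np.savez('pics/w3.npz',p=p,d=d,pos=st['position'],rot=st['tcp_rot'])
for nm in ["nozzle","bolt_head","bracket_top","station"]: print(nm,spot('wrist',nm,C=C)[:3])
for n in ["scene","side"]:
    p,d=imaging.grab_frame(n); cv2.imwrite(f'pics/{n}3.png',p[:,:,::-1]);np.savez(f'pics/{n}3.npz',p=p,d=d)
    for nm in ["nozzle","can","bolt_head"]: print(n,nm,spot(n,nm)[:3])
```

```text
pos [ 0.6481 -0.1657  0.1956] ty yaw 7.43 tx [-5.e-04 -0.e+00 -1.e+00] tz [ 0.129 -0.992 -0.   ] q [-0.365  0.36   1.249 -0.     1.533 -0.495] F [-0.8 -1.  -1.6] w 0.0502 t 6.4333
shift units [ 0.144 -0.074 -0.494]
turn units [-0.061 -0.     0.005]
shift units in final frame [ 0.144 -0.071 -0.494]
nozzle [(0.75, array([ 0.6368, -0.0843,  0.1952]))]
bolt_head []
bracket_top [(0.42, array([ 0.4829, -0.3017,  0.001 ]))]
station [(0.58, array([ 0.6257, -0.001 , -0.0026])), (0.45, array([ 0.6377, -0.0858,  0.1957]))]
scene nozzle []
scene can [(0.91, array([ 0.6482, -0.168 ,  0.112 ])), (0.48, array([0.5882, 0.4861, 0.0024]))]
scene bolt_head [(0.54, array([0.624, 0.001, 0.073]))]
side nozzle [(0.24, array([ 0.6314, -0.4523, -0.0011]))]
side can [(0.7, array([ 0.6537, -0.1658,  0.1145]))]
side bolt_head [(0.74, array([ 6.224e-01, -2.000e-04,  7.530e-02]))]
```

View pics/w3.png

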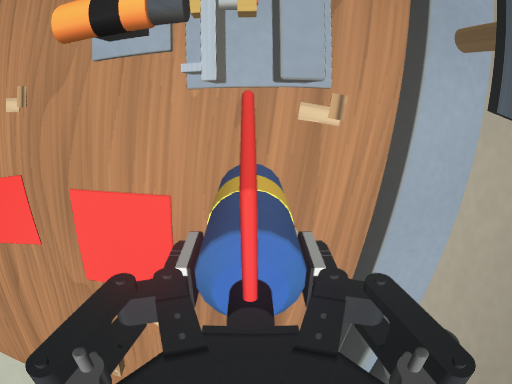

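View pics/scene3.png

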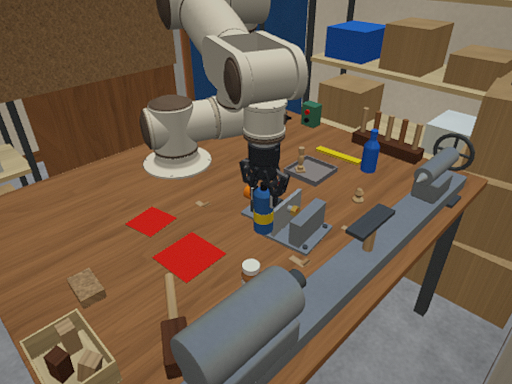

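Run:
```python
from h import *
w=np.load('pics/w3.npz');st=dict(position=w['pos'],tcp_rot=w['rot']);C=cam('wrist',st)
p,d=w['p'],w['d'];W=world('wrist',d,C);X=W.reshape(-1,3);ok=d.ravel()>0
r,g,b=[p[...,i].astype(int) for i in range(3)]
yel=(r>130)&(g>90)&(b<110)&(r>b+60)
m=yel&(W[...,2]>.06)&(W[...,2]<.1)&(np.hypot(W[...,0]-.624,W[...,1])<.025)
print('wrist brass',m.sum(),W[m].mean(0) if m.any() else 0,W[m].min(0),W[m].max(0))
Q=W[m]
th=np.radians(8.3); o=np.array([.6235,-.004]);c,s=np.cos(th),np.sin(th)
f=lambda X:(X[:,:2]-o)@np.array([[c,-s],[s,c]])
L=f(X)
for nm,x0,x1,z0,z1 in [('bracket',-.045,-.015,.097,.111),('cast',.018,.075,.087,.101)]:
    m=ok&(L[:,0]>x0)&(L[:,0]<x1)&(abs(L[:,1])<.09)&(X[:,2]>z0)&(X[:,2]<z1)
    l=L[m]; a=np.polyfit(l[:,1],l[:,0],1)
    print(nm,m.sum(),np.median(X[m][:,2]),'x',np.percentile(l[:,0],[2,50,98]).round(4),'y',l[:,1].min().round(4),np.percentile(l[:,1],1).round(4),'yaw err',-np.degrees(a[0]))
    for lo,hi in [(-.09,-.05),(-.05,-.03),(-.03,0.02)]:
        k=(l[:,1]>lo)&(l[:,1]<hi); 
        if k.sum()>5: print(lo,np.percentile(l[k][:,0],[2,50,98]).round(4))
for n in ["scene","side"]:
    e=np.load(f"pics/{n}0.npz");p=e['p'];V=world(n,e['d']);r,g,b=[p[...,i].astype(int) for i in range(3)]
    y=(r>120)&(g>80)&(b<110)&(r>b+50)&(V[...,2]>.06)&(V[...,2]<.1)&(np.hypot(V[...,0]-.624,V[...,1])<.03)
    l=f(V[y]); print(n,y.sum(),'mean L',l.mean(0).round(4),l.min(0).round(4),l.max(0).round(4),V[y][:,2].max().round(4))
# straw nozzle line in w3
p,d=w['p'],w['d'];r,g,b=[p[...,i].astype(int) for i in range(3)]
red=(r>120)&(g<70)&(b<70)&(W[...,2]>.18)&(W[...,2]<.27)&(d>0)
Q=W[red]; bent=Q[Q[:,2]<.235]; print('bent',len(bent)); u,sv,vt=np.linalg.svd(bent-bent.mean(0),full_matrices=False);print(vt[0],bent.mean(0),Q[np.argmin(Q[:,2])])
hl=Q[Q[:,2]>.243];u,sv,vt=np.linalg.svd(hl-hl.mean(0),full_matrices=False);print('level part dir',vt[0],hl.mean(0),sv)
```

```text
wrist brass 212 [ 0.62537867 -0.01228211  0.08593649] [ 0.61780383 -0.01763328  0.08225175] [ 0.63318726 -0.00686838  0.08980738]
bracket 1293 0.10408002028285276 x [-0.035  -0.0288 -0.0231] y -0.0734 -0.0726 yaw err -0.30725866454648876
-0.09 [-0.0351 -0.0288 -0.0232]
-0.05 [-0.0347 -0.0286 -0.0232]
-0.03 [-0.0345 -0.0288 -0.023 ]
cast 3693 0.09402579978316755 x [0.0271 0.0449 0.0634] y -0.0741 -0.0732 yaw err -0.5175777373381515
-0.09 [0.0271 0.0448 0.0633]
-0.05 [0.027  0.0445 0.0635]
-0.03 [0.0271 0.0452 0.0636]
scene 37 mean L [ 0.0014 -0.0057] [-0.0079 -0.0154] [0.0089 0.0132] 0.0916
side 24 mean L [-0.0007 -0.0041] [-0.0063 -0.0134] [0.0062 0.0074] 0.0947
bent 728
[-0.14660354 -0.81895991  0.55480814] [ 0.6380347  -0.09814747  0.22059098] [ 0.6346894  -0.08746249  0.20077756]
level part dir [ 0.08200779 -0.99171768  0.09884721] [ 0.6425764  -0.1272607   0.25075013] [0.52511367 0.18612609 0.07483395]
```

>>> jog_arm:
  plan:
    - [0, -0.02, -0.25, -0.02, 0, 0, 0.3]
    - [0, -0.02, -0.2, 0, 0, 0, 0.3]
    - [0, -0.02, -0.1, 0, 0, 0, 0.3]
    - [0, 0, 0, 0, 0, 0, 0.3]
    - [0, 0, 0, 0, 0, 0, 0.3]
    - [0, 0, 0, 0, 0, 0, 0.3]
    - [0, 0, 0, 0, 0, 0, 0.3]
    - [0, 0, 0, 0, 0, 0, 0.3]

```text
time: 7.75
position: [0.6456, -0.1517, 0.1955]
tcp_rot: [1.111, 1.269, -1.111]
force: [-1.3, -0.3, -3.3]
grip_width: 0.0499
```

```bash
cat > aim.py <<'E'
from h import *
st=telemetry.get_state();C=cam('wrist',st)
rel([.6447,-.1537,.192],7.6,st)
p,d=imaging.grab_frame('wrist');np.savez('pics/w4.npz',p=p,d=d,pos=st['position'],rot=st['tcp_rot']);cv2.imwrite('pics/w4.png',p[:,:,::-1])
Rt=R.from_rotvec(st['tcp_rot']).as_matrix()
a=np.radians(.5)
cx=-Rt[:,2]*np.cos(a)-Rt[:,1]*np.sin(a); cz=-Rt[:,0]
nz=st['position']+.0792*cx+.0039*cz
sd=.5*cx-np.sqrt(.75)*cz
nn=spot('wrist','nozzle',C=C)[:1]; print('nozzle model',nz.round(4),'net',nn)
W=world('wrist',d,C)
def st_fit():
    X=W.reshape(-1,3);ok=d.ravel()>0
    o=np.array([.624,-.0025]);yaw=8.1
    for it in range(3):
        th=np.radians(yaw);c,s=np.cos(th),np.sin(th);L=(X[:,:2]-o)@np.array([[c,-s],[s,c]])
        dx=[];dy=[];ya=[]
        for x0,x1,z0,z1,xc in [(-.045,-.015,.097,.111,-.03),(.016,.075,.087,.101,.045)]:
            m=ok&(L[:,0]>x0)&(L[:,0]<x1)&(abs(L[:,1])<.09)&(X[:,2]>z0)&(X[:,2]<z1);l=L[m]
            bins=np.arange(-.07,.0,.01);ms=[]
            for b in bins:
                k=(l[:,1]>b)&(l[:,1]<b+.01)
                if k.sum()>15: ms.append((b+.005,np.percentile(l[k,0],[3,97]).mean()))
            ms=np.array(ms);a=np.polyfit(ms[:,0],ms[:,1],1);ya.append(-np.degrees(a[0]));dx.append(ms[:,1].mean()-xc);dy.append(np.percentile(l[:,1],.7)+.075)
        print('fit dx',np.round(dx,4),'dy',np.round(dy,4),'yaw',np.round(ya,2))
        o=o+np.mean(dx)*np.array([c,s])+np.mean(dy)*np.array([-s,c]);yaw+=np.mean(ya)*.5
    print('station',o,yaw); return o,yaw
o,yaw=st_fit()
for tg in (np.r_[o,.075],np.array([.624,-.0025,.075])):
    for q in (nz,nn[0][1] if nn else nz):
        v=tg-q; al=v@sd; mi=v-al*sd; print('dist',np.linalg.norm(v).round(4),'miss vec',mi.round(4),np.linalg.norm(mi).round(4))
E
python3 aim.py
```

```text
pos [ 0.6456 -0.1517  0.1955] ty yaw 7.58 tx [-1.e-04  1.e-04 -1.e+00] tz [ 0.132 -0.991 -0.   ] q [-0.347  0.347  1.266  0.     1.528 -0.479] F [-1.3 -0.3 -3.3] w 0.0499 t 7.75
shift units [ 0.14  -0.045  0.076]
turn units [-0.003 -0.001  0.001]
shift units in final frame [ 0.14  -0.045  0.076]
nozzle model [ 0.6344 -0.0733  0.1994] net []
fit dx [ 0.0004 -0.0005] dy [0.0009 0.0008] yaw [-0.08 -0.21]
fit dx [ 0.0005 -0.0004] dy [-0.  0.] yaw [-0.   -0.17]
fit dx [ 0.0005 -0.0005] dy [-0.  0.] yaw [ 0.04 -0.11]
station [ 0.62391511 -0.00166615] 7.966712587994987
dist 0.1439 miss vec [-0.0004  0.0003  0.0002] 0.0005
dist 0.1439 miss vec [-0.0004  0.0003  0.0002] 0.0005
dist 0.1435 miss vec [-0.0003 -0.0003 -0.0001] 0.0005
dist 0.1435 miss vec [-0.0003 -0.0003 -0.0001] 0.0005
```

View pics/w4.png

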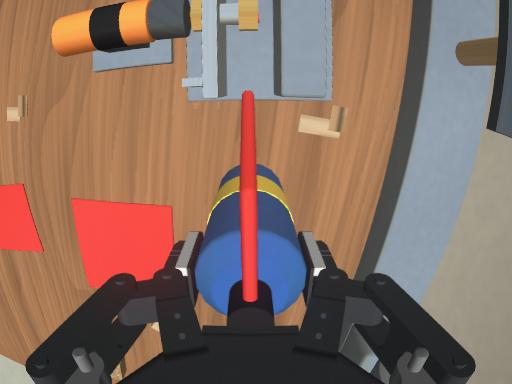

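Bolt head at (248,15) lies in line with the straw tip at (248,95). The computed miss is under 1 mm at a range of 144 mm, so I'm holding the aim.

>>> jog_arm:
  plan:
    - [0, 0, 0, 0, 0, 0, 0.3]
    - [0, 0, 0, 0, 0, 0, 0.3]
    - [0, 0, 0, 0, 0, 0, 0.3]
    - [0, 0, 0, 0, 0, 0, 0.3]
    - [0, 0, 0, 0, 0, 0, 0.3]
    - [0, 0, 0, 0, 0, 0, 0.3]
    - [0, 0, 0, 0, 0, 0, 0.3]
    - [0, 0, 0, 0, 0, 0, 0.3]

```text
time: 8.52
position: [0.6455, -0.1516, 0.1955]
tcp_rot: [1.111, 1.269, -1.111]
force: [-0.8, 0.1, -2.7]
grip_width: 0.0501
```

>>> jog_arm:
  plan:
    - [0, 0, 0, 0, 0, 0, 0.3]
    - [0, 0, 0, 0, 0, 0, 0.3]
    - [0, 0, 0, 0, 0, 0, 0.3]
    - [0, 0, 0, 0, 0, 0, 0.3]
    - [0, 0, 0, 0, 0, 0, 0.3]
    - [0, 0, 0, 0, 0, 0, 0.3]
    - [0, 0, 0, 0, 0, 0, 0.3]
    - [0, 0, 0, 0, 0, 0, 0.3]

```text
time: 9.18
position: [0.6455, -0.1515, 0.1955]
tcp_rot: [1.111, 1.269, -1.111]
force: [-0.2, 0.8, -2.8]
grip_width: 0.0503
```

```bash
python3 aim.py
python3 - <<'E'
from h import *
for n in ["scene","side"]:
    p,d=imaging.grab_frame(n); cv2.imwrite(f'pics/{n}4.png',cv2.resize(p[140:270,200:380,::-1],None,fx=4,fy=4)); W=world(n,d)
    for nm in ["nozzle","can","can_mid"]: print(n,nm,spot(n,nm)[:2])
E
```

```text
pos [ 0.6455 -0.1515  0.1955] ty yaw 7.59 tx [-0.e+00  1.e-04 -1.e+00] tz [ 0.132 -0.991 -0.   ] q [-0.347  0.347  1.266  0.     1.528 -0.479] F [-0.2  0.8 -2.8] w 0.0503 t 9.1833
shift units [ 0.142 -0.045  0.081]
turn units [-0.001 -0.001  0.   ]
shift units in final frame [ 0.142 -0.045  0.081]
nozzle model [ 0.6344 -0.0731  0.1995] net []
fit dx [ 0.0004 -0.0005] dy [0.001  0.0009] yaw [-0.1  -0.15]
fit dx [ 0.0005 -0.0004] dy [ 0. -0.] yaw [-0.01 -0.11]
fit dx [ 0.0005 -0.0004] dy [-0.  0.] yaw [ 0.02 -0.08]
station [ 0.62388232 -0.00155903] 7.992393773059693
dist 0.1439 miss vec [-0.0004  0.0003  0.0002] 0.0005
dist 0.1439 miss vec [-0.0004  0.0003  0.0002] 0.0005
dist 0.1435 miss vec [-0.0003 -0.0004 -0.0002] 0.0005
dist 0.1435 miss vec [-0.0003 -0.0004 -0.0002] 0.0005
scene nozzle []
scene can [(0.96, array([ 0.6457, -0.1555,  0.113 ]))]
scene can_mid [(0.72, array([ 0.6443, -0.1527,  0.1705]))]
side nozzle []
side can [(0.83, array([ 0.648 , -0.1499,  0.1159]))]
side can_mid [(0.71, array([ 0.6323, -0.4571,  0.001 ])), (0.57, array([ 0.6446, -0.153 ,  0.1685]))]
```

View pics/scene4.png

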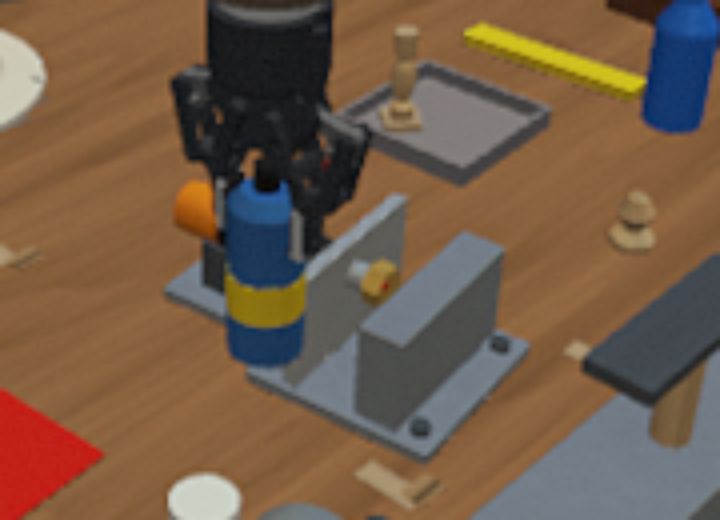

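View pics/side4.png

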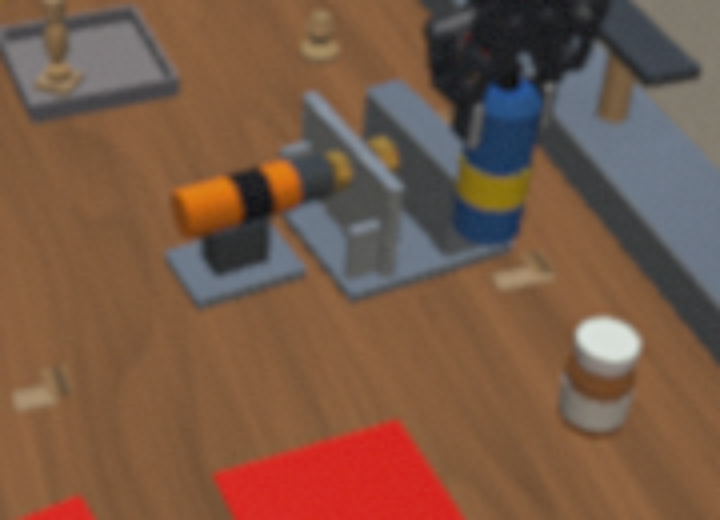

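>>> jog_arm:
  plan:
    - [0, 0, 0, 0, 0, 0, 0.3]
    - [0, 0, 0, 0, 0, 0, 0.3]
    - [0, 0, 0, 0, 0, 0, 0.3]
    - [0, 0, 0, 0, 0, 0, 0.3]
    - [0, 0, 0, 0, 0, 0, 0.3]
    - [0, 0, 0, 0, 0, 0, 0.3]
    - [0, 0, 0, 0, 0, 0, 0.3]
    - [0, 0, 0, 0, 0, 0, 0.3]

```text
time: 10.35
position: [0.6455, -0.1515, 0.1956]
tcp_rot: [1.111, 1.269, -1.111]
force: [0.1, -0.1, -3.7]
grip_width: 0.0502
```

>>> jog_arm:
  plan:
    - [0, -0.4, 0.3, 0, 0, 0, 0.3]
    - [0, -0.7, 0.5, 0, 0, 0, 0.3]
    - [0, -0.9, 0.65, 0, 0, 0, 0.3]
    - [0, -0.9, 0.65, 0, 0, 0, 0.3]
    - [0, -0.9, 0.65, 0, 0, 0, 0.3]
    - [0, -0.9, 0.65, 0, 0, 0, 0.3]
    - [0, -0.9, 0.65, 0, 0, 0, 0.3]
    - [0, -0.7, 0.5, 0, 0, 0, 0.3]

```text
time: 11.02
position: [0.5025, -0.2866, 0.1957]
tcp_rot: [1.111, 1.268, -1.112]
force: [0.5, -0.8, -2.3]
grip_width: 0.0503
```

>>> jog_arm:
  plan:
    - [0.3, -0.5, 0.35, 0, 0, 0, 0.3]
    - [0.6, -0.28, 0.21, 0, 0, 0, 0.3]
    - [0.7, 0, 0, 0, 0, 0, 0.3]
    - [0.8, 0, 0, 0, 0, 0, 0.3]
    - [0.7, 0, 0, 0, 0, 0, 0.3]
    - [0.4, 0, 0, 0, 0, 0, 0.3]
    - [0.2, 0, 0, 0, 0, 0, 0.3]
    - [0, 0, 0, 0, 0, 0, 0.3]

```text
time: 11.68
position: [0.4866, -0.3014, 0.1024]
tcp_rot: [1.111, 1.27, -1.111]
force: [0.5, -0.9, -3.2]
grip_width: 0.0503
```

Run:
```python
from h import *
rel([.487,-.3015,.0866],7.6)
```

```text
pos [ 0.4866 -0.3014  0.1024] ty yaw 7.59 tx [-1.e-03  8.e-04 -1.e+00] tz [ 0.132 -0.991 -0.001] q [-0.689  0.222  1.619  0.     1.301 -0.822] F [ 0.5 -0.9 -3.2] w 0.0503 t 11.6833
shift units [0.633 0.018 0.005]
turn units [-0.002 -0.009  0.008]
shift units in final frame [0.633 0.017 0.004]
```

>>> jog_arm:
  plan:
    - [0.3, 0, 0, 0, 0, 0, 0.3]
    - [0.2, 0, 0, 0, 0, 0, 0.3]
    - [0.08, 0, 0, 0, 0, 0, 0.3]
    - [0.04, 0, 0, 0, 0, 0, 0.3]
    - [0.02, 0, 0, 0, 0, 0, 0.3]
    - [0, 0, 0, 0, 0, 0, 0.3]
    - [0, 0, 0, 0, 0, 0, 0.3]

```text
time: 12.27
position: [0.4871, -0.3016, 0.0873]
tcp_rot: [1.111, 1.269, -1.111]
force: [1.2, 0.6, -2.8]
grip_width: 0.0503
```

Run:
```python
from h import *
rel([.487,-.3015,.0866],7.6)
```

```text
pos [ 0.4871 -0.3016  0.0873] ty yaw 7.59 tx [ 2.e-04 -1.e-04 -1.e+00] tz [ 0.132 -0.991  0.   ] q [-0.689  0.236  1.636  0.     1.27  -0.821] F [ 1.2  0.6 -2.8] w 0.0503 t 12.2667
shift units [ 0.028 -0.002 -0.004]
turn units [-0.001  0.001 -0.002]
shift units in final frame [ 0.028 -0.002 -0.004]
```

>>> jog_arm:
  plan:
    - [0.03, 0, 0, 0, 0, 0, 0.3]
    - [0.02, 0, 0, 0, 0, 0, 0.3]
    - [0.01, 0, 0, 0, 0, 0, 0.3]
    - [0, 0, 0, 0, 0, 0, 0.3]

```text
time: 12.6
position: [0.4871, -0.3017, 0.0861]
tcp_rot: [1.111, 1.268, -1.111]
force: [-1.3, 1.2, 4.6]
grip_width: 0.0503
```

Contact: the vertical force flipped to +4.6 N. I'm opening slowly.

>>> jog_arm:
  plan:
    - [0, 0, 0, 0, 0, 0, 0.6]
    - [0, 0, 0, 0, 0, 0, 0.65]
    - [0, 0, 0, 0, 0, 0, 0.75]
    - [0, 0, 0, 0, 0, 0, 0.9]
    - [0, 0, 0, 0, 0, 0, 1]
    - [0, 0, 0, 0, 0, 0, 1]
    - [0, 0, 0, 0, 0, 0, 1]
    - [-0.3, 0, 0, 0, 0, 0, 1]

```text
time: 13.27
position: [0.4865, -0.3011, 0.0921]
tcp_rot: [1.111, 1.271, -1.111]
force: [0.3, -0.0, -0.1]
grip_width: 0.085
```

Run:
```python
from h import *
rel([.487,-.3015,.0866],7.6)
p,d=imaging.grab_frame('wrist'); cv2.imwrite('pics/w5.png',p[:,:,::-1])
```

```text
pos [ 0.4865 -0.3011  0.0921] ty yaw 7.59 tx [-0.0015  0.0014 -1.    ] tz [ 0.132 -0.991 -0.002] q [-0.689  0.231  1.631  0.     1.282 -0.821] F [ 0.3 -0.  -0.1] w 0.085 t 13.2667
shift units [0.219 0.019 0.018]
turn units [-0.002 -0.015  0.013]
shift units in final frame [0.219 0.018 0.017]
```

View pics/w5.png

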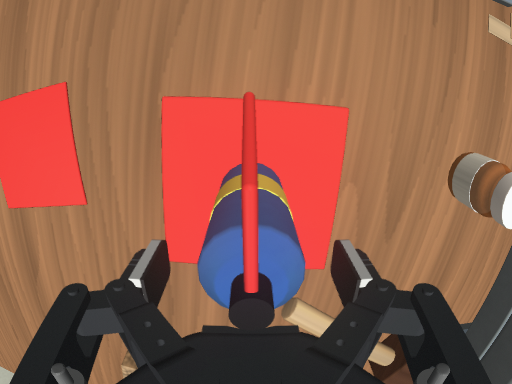

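The can stands free on the larger mat with the fingers open on both sides: (150,260) and (350,260). I'm retreating straight up.

>>> jog_arm:
  plan:
    - [-0.6, 0, 0, 0, 0, 0, 1]
    - [-1, 0, 0, 0, 0, 0, 1]
    - [-1, 0, 0, 0, 0, 0, 1]
    - [-1, 0, 0, 0, 0, 0, 1]
    - [-1, 0, 0, 0, 0, 0, 1]
    - [-1, 0, 0, 1, 0, 0, 1]
    - [-0.8, 0, 0, 1, 0, 0, 1]
    - [0, 0, 0, 1, 0, 0, 1]

```text
time: 13.98
position: [0.4878, -0.3022, 0.2581]
tcp_rot: [1.345, 1.109, -1.343]
force: [1.1, -0.5, 0.0]
grip_width: 0.0855
```

>>> jog_arm:
  plan:
    - [0, 0, 0, 1, 0, 0, 1]
    - [0, 0, 0, 1, 0, 0, 1]
    - [0, 0, 0, 1, 0, 0, 1]
    - [0, 0, 0, 1, 0, 0, 1]
    - [0, 0, 0, 1, 0, 0, 1]
    - [0, 0, 0, 1, 0, 0, 1]
    - [0, 0, 0, 1, 0, 0, 1]
    - [0, 0, 0, 1, 0, 0, 1]

```text
time: 14.65
position: [0.487, -0.3015, 0.2536]
tcp_rot: [1.913, 0.536, -1.912]
force: [-0.1, -0.6, 0.5]
grip_width: 0.0853
```

Run:
```python
from h import *
rel([.6239,-.0017,.25],-82)
p,d=imaging.grab_frame('scene'); cv2.imwrite('pics/s6.png',cv2.resize(p[130:310,100:340,::-1],None,fx=3,fy=3))
print(spot('scene','can')[:2])
```

```text
pos [ 0.487  -0.3015  0.2536] ty yaw -58.7 tx [ 4.e-04 -2.e-04 -1.e+00] tz [-0.854 -0.52  -0.   ] q [-0.689  0.139  1.406  0.     1.596  0.336] F [-0.1 -0.6  0.5] w 0.0853 t 14.65
shift units [  0.143  -7.403 -10.91 ]
turn units [ 3.883e+00 -3.000e-03 -3.000e-03]
shift units in final frame [  0.143 -11.114  -7.092]
[(0.73, array([ 0.6223, -0.0008,  0.0702])), (0.59, array([ 0.4875, -0.3061,  0.0024]))]
```

View pics/s6.png

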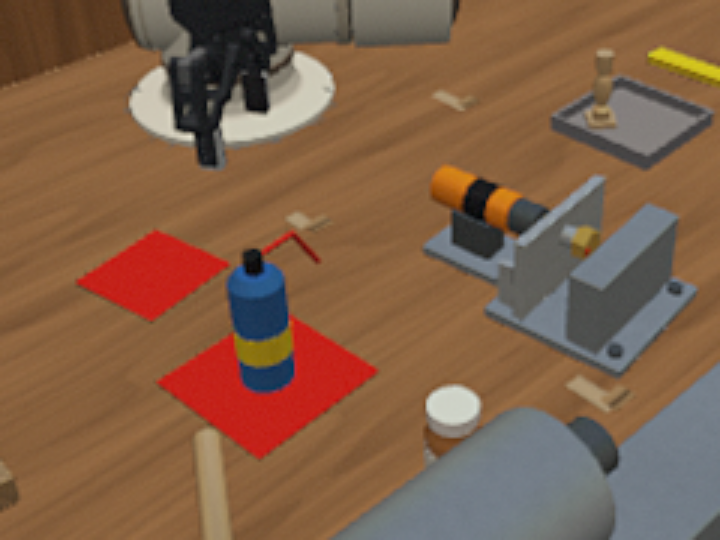

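The can stands upright at the mat's centre. Moving on to the station.

>>> jog_arm:
  plan:
    - [0, 0, 0, 1, 0, 0, 1]
    - [0, 0, 0, 1, 0, 0, 1]
    - [0, 0, 0, 1, 0, 0, 1]
    - [0, -1, -0.6, 0.88, 0, 0, 1]
    - [0, -1, -0.7, 0, 0, 0, 1]
    - [0, -1, -0.7, 0, 0, 0, 1]
    - [0, -1, -0.7, 0, 0, 0, 1]
    - [0, -1, -0.7, 0, 0, 0, 1]

```text
time: 15.42
position: [0.5509, -0.1633, 0.2535]
tcp_rot: [2.144, 0.16, -2.143]
force: [0.4, -0.5, 0.1]
grip_width: 0.0854
```

>>> jog_arm:
  plan:
    - [0, -1, -0.7, 0, 0, 0, 1]
    - [0, -1, -0.7, 0, 0, 0, 1]
    - [0, -1, -0.7, 0, 0, 0, 1]
    - [0, -1, -0.7, 0, 0, 0, 1]
    - [0, -1, -0.6, 0, 0, 0, 1]
    - [0, -0.8, -0.3, 0, 0, 0, 1]
    - [0, -0.3, 0, 0, 0, 0, 1]
    - [0, 0, 0, 0, 0, 0, 1]

```text
time: 16.08
position: [0.6199, 0.0011, 0.2532]
tcp_rot: [2.143, 0.162, -2.144]
force: [-0.2, 0.0, 0.5]
grip_width: 0.0854
```

>>> jog_arm:
  plan:
    - [0, 0, 0, 0, 0, 0, 1]
    - [0, 0, 0, 0, 0, 0, 1]
    - [0, 0, 0, 0, 0, 0, 1]

```text
time: 16.33
position: [0.6198, -0.0016, 0.2533]
tcp_rot: [2.147, 0.155, -2.146]
force: [0.1, 0.3, 0.3]
grip_width: 0.0856
```

```bash
cat > bolt.py <<'E'
from h import *
import sys
st=telemetry.get_state();C=cam('wrist',st)
rel([.6239,-.0017,.056],-82,st)
p,d=imaging.grab_frame('wrist');tag=sys.argv[1]
cv2.imwrite(f'pics/b{tag}.png',p[:,:,::-1])
np.savez(f'pics/b{tag}.npz',p=p,d=d,pos=st['position'],rot=st['tcp_rot'])
print('bolt',spot('wrist','bolt_head',C=C)[:2],'st',spot('wrist','station',C=C)[:2],'br',spot('wrist','bracket_top',C=C)[:2])
W=world('wrist',d,C);X=W.reshape(-1,3);ok=d.ravel()>0
o=np.array([.6239,-.0017]);yaw=8.0
for it in range(3):
    th=np.radians(yaw);c,s=np.cos(th),np.sin(th);Rm=np.array([[c,-s],[s,c]]);L=(X[:,:2]-o)@Rm
    dx=[];dy=[];ya=[]
    for x0,x1,z0,z1,xc in [(-.045,-.015,.097,.111,-.03),(.016,.075,.087,.101,.045)]:
        m=ok&(L[:,0]>x0)&(L[:,0]<x1)&(abs(L[:,1])<.09)&(X[:,2]>z0)&(X[:,2]<z1);l=L[m]
        ms=[]
        for b in np.arange(-.07,.07,.01):
            k=(l[:,1]>b)&(l[:,1]<b+.01)
            if k.sum()>15: ms.append((b+.005,np.percentile(l[k,0],[3,97]).mean()))
        ms=np.array(ms)
        if len(ms)<3: print('few',xc,m.sum());continue
        a=np.polyfit(ms[:,0],ms[:,1],1);ya.append(-np.degrees(a[0]));dx.append(a[1]-xc);dy.append(np.percentile(l[:,1],[.5,99.5]))
    print('dx',np.round(dx,4),'y ext',np.round(dy,4).tolist(),'yaw',np.round(ya,2))
    o=o+np.mean(dx)*np.array([c,s])+np.mean(dy)*np.array([-s,c]);yaw+=np.mean(ya)
print('station',o,yaw)
r,g,b=[p[...,i].astype(int) for i in range(3)]
L=((W[...,:2]-o)@Rm)
m=(d>0)&(r>b+45)&(r>100)&(abs(L[...,0])<.013)&(abs(L[...,1])<.03)&(W[...,2]>.055)&(W[...,2]<.1)
l=L[m];z=W[m][:,2];print('brass n',m.sum(),'x',np.percentile(l[:,0],[2,98]).round(4),'y',np.percentile(l[:,1],[1,99]).round(4),'z',np.percentile(z,[2,98]).round(4))
for b0 in np.arange(-.018,.018,.003):
    k=(l[:,1]>=b0)&(l[:,1]<b0+.003)
    if k.sum()>4: print(round(b0+.0015,4),np.median(z[k]).round(4),k.sum())
v,u=np.where(m)
if len(v):
    r0,c0=int(v.mean()),int(u.mean());print('px',c0,r0)
    q=p[max(0,r0-60):r0+60,max(0,c0-80):c0+80,::-1];cv2.imwrite(f'pics/bc{tag}.png',cv2.resize(q,None,fx=4,fy=4,interpolation=cv2.INTER_CUBIC))
E
python3 bolt.py 1
```

```text
pos [ 0.6198 -0.0016  0.2533] ty yaw -81.72 tx [ 2.e-04 -1.e-04 -1.e+00] tz [-0.99  -0.144 -0.   ] q [-0.127  0.238  1.289 -0.     1.614  1.299] F [0.1 0.3 0.3] w 0.0856 t 16.3333
shift units [ 7.891  0.027 -0.16 ]
turn units [ 0.047 -0.002 -0.001]
shift units in final frame [ 7.891  0.027 -0.161]
bolt [(0.76, array([0.6289, 0.0025, 0.074 ]))] st [(0.71, array([ 0.6245,  0.0018, -0.0014])), (0.54, array([ 0.4835, -0.3056,  0.0608]))] br [(0.85, array([ 0.5975, -0.0114,  0.1083])), (0.35, array([ 6.754e-01,  2.786e-01, -2.000e-04]))]
dx [0.0004 0.0007] y ext [[-0.0746, 0.0729], [-0.0739, 0.0729]] yaw [0.18 0.29]
dx [-0.0001  0.0001] y ext [[-0.0738, 0.0737], [-0.0734, 0.0733]] yaw [-0.04  0.04]
dx [-0.0001  0.0001] y ext [[-0.0737, 0.0737], [-0.0734, 0.0734]] yaw [-0.04  0.03]
station [ 0.62453951 -0.00234859] 8.23015808141466
brass n 552 x [-0.0078  0.008 ] y [-0.0159  0.0163] z [0.067  0.0908]
-0.0165 0.0783 14
-0.0135 0.0811 50
-0.0105 0.0845 51
-0.0075 0.0879 45
-0.0045 0.0899 58
-0.0015 0.0895 60
0.0015 0.0887 59
0.0045 0.0882 56
0.0075 0.0876 41
0.0105 0.0868 56
0.0135 0.0794 45
0.0165 0.0714 17
px 251 160
```

View pics/b1.png

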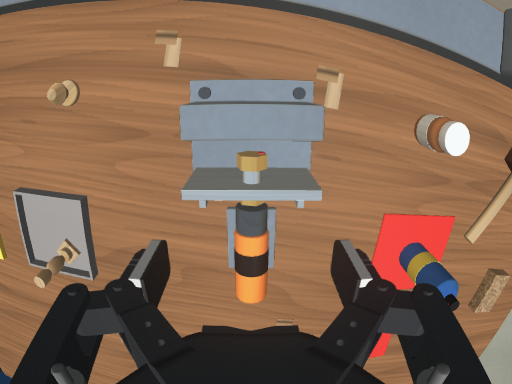

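The station fit is tight: (0.6245, -0.0023), yaw 8.2°, with the bolt head seen at (251,160). Hexagon angle is about 18°, so the flats stand upright again near t≈21.5 s. I'm aligning above the gap.

>>> jog_arm:
  plan:
    - [0.5, 0.05, -0.18, 0.01, 0, 0, 1]
    - [0.8, 0, 0, 0, 0, 0, 1]
    - [0.9, 0, 0, 0, 0, 0, 1]
    - [0.8, 0, 0, 0, 0, 0, 1]
    - [0.5, 0, 0, 0, 0, 0, 1]
    - [0.3, 0, 0, 0, 0, 0, 1]
    - [0, 0, 0, 0, 0, 0, 1]
    - [0, 0, 0, 0, 0, 0, 1]

```text
time: 17.2
position: [0.6249, -0.001, 0.1585]
tcp_rot: [2.147, 0.155, -2.146]
force: [0.5, 0.2, 0.6]
grip_width: 0.0848
```

>>> jog_arm:
  plan:
    - [0, 0, 0, 0, 0, 0, 1]
    - [0, 0, 0, 0, 0, 0, 1]
    - [0, 0, 0, 0, 0, 0, 1]

```text
time: 17.45
position: [0.6249, -0.001, 0.159]
tcp_rot: [2.148, 0.155, -2.145]
force: [1.2, 0.2, -0.5]
grip_width: 0.0853
```

```bash
python3 bolt.py 2; python3 -c "
from h import *
rel([.6245,-.0023,.054],-81.8)"
```

```text
pos [ 0.6249 -0.001   0.159 ] ty yaw -81.75 tx [ 1.3e-03 -1.0e-04 -1.0e+00] tz [-0.99  -0.144 -0.001] q [-0.125  0.285  1.421  0.     1.434  1.302] F [ 1.2  0.2 -0.5] w 0.0853 t 17.45
shift units [4.118 0.021 0.05 ]
turn units [ 0.042 -0.012 -0.002]
shift units in final frame [4.118 0.022 0.044]
bolt [(0.91, array([0.6248, 0.0034, 0.0733]))] st [(0.96, array([ 0.6267,  0.0014, -0.0017])), (0.15, array([ 0.5962, -0.0089,  0.1098]))] br [(0.56, array([ 0.5934, -0.0082,  0.1057]))]
dx [0.0011 0.0008] y ext [[-0.0732, 0.0716], [-0.0739, 0.0726]] yaw [-0.67  0.25]
dx [ 0.0001 -0.0002] y ext [[-0.0726, 0.0722], [-0.073, 0.0735]] yaw [-0.45  0.49]
dx [ 0.0002 -0.0002] y ext [[-0.0726, 0.0722], [-0.073, 0.0734]] yaw [-0.47  0.48]
station [ 0.62489464 -0.00223459] 7.812596334115809
brass n 1153 x [-0.0083  0.0079] y [-0.0163  0.016 ] z [0.0635 0.0903]
-0.0165 0.0771 40
-0.0135 0.0799 81
-0.0105 0.0846 105
-0.0075 0.089 119
-0.0045 0.089 122
-0.0015 0.0887 124
0.0015 0.0888 115
0.0045 0.0884 120
0.0075 0.0881 105
0.0105 0.0848 107
0.0135 0.0798 75
0.0165 0.0748 40
px 251 194
pos [ 0.6247 -0.001   0.1583] ty yaw -81.75 tx [ 4.e-04  1.e-04 -1.e+00] tz [-0.99  -0.144 -0.   ] q [-0.125  0.286  1.422  0.     1.434  1.302] F [-0.8  0.3 -0.9] w 0.0854 t 17.65
shift units [4.174 0.051 0.016]
turn units [ 0.009 -0.004  0.   ]
shift units in final frame [4.174 0.051 0.015]
```

View pics/b2.png

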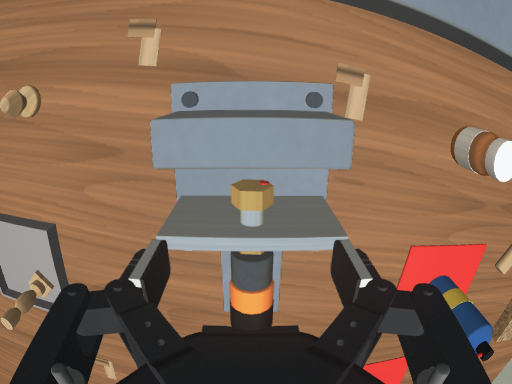

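The head at (251,194) now has a flat on top (about 29°), which agrees with the timing. I'm descending into the gap with open fingers.

>>> jog_arm:
  plan:
    - [0.3, 0.05, 0.01, 0, 0, 0, 1]
    - [0.5, 0, 0, 0, 0, 0, 1]
    - [0.6, 0, 0, 0, 0, 0, 1]
    - [0.6, 0, 0, 0, 0, 0, 1]
    - [0.6, 0, 0, 0, 0, 0, 1]
    - [0.6, 0, 0, 0, 0, 0, 1]
    - [0.4, 0, 0, 0, 0, 0, 1]
    - [0.3, 0, 0, 0, 0, 0, 1]

```text
time: 18.32
position: [0.6238, -0.0022, 0.0585]
tcp_rot: [2.145, 0.155, -2.149]
force: [0.6, 0.3, 0.7]
grip_width: 0.0852
```

>>> jog_arm:
  plan:
    - [0.2, 0, 0, 0, 0, 0, 1]
    - [0.07, 0, 0, 0, 0, 0, 1]
    - [0, 0, 0, 0, 0, 0, 1]
    - [0, 0, 0, 0, 0, 0, 1]

```text
time: 18.65
position: [0.6248, -0.0023, 0.0544]
tcp_rot: [2.147, 0.155, -2.146]
force: [0.7, 0.2, -0.3]
grip_width: 0.0853
```

```bash
python3 bolt.py 3; python3 -c "
from h import *
rel([.6247,-.0023,.054],-81.8)"
```

```text
pos [ 0.6248 -0.0023  0.0544] ty yaw -81.75 tx [ 8.e-04 -0.e+00 -1.e+00] tz [-0.99  -0.144 -0.001] q [-0.127  0.366  1.538  0.     1.237  1.3  ] F [ 0.7  0.2 -0.3] w 0.0853 t 18.65
shift units [-0.065 -0.027  0.033]
turn units [ 0.042 -0.007 -0.001]
shift units in final frame [-0.065 -0.027  0.033]
bolt [(0.98, array([0.627 , 0.0016, 0.0754]))] st [(0.8, array([0.6259, 0.001 , 0.002 ])), (0.28, array([ 0.4872, -0.301 , -0.0018]))] br []
dx [0.0034 0.0014] y ext [[-0.0754, 0.0734], [-0.0733, 0.0717]] yaw [0.84 0.06]
dx [ 0.0015 -0.0011] y ext [[-0.0742, 0.0745], [-0.0728, 0.0723]] yaw [ 0.64 -0.38]
dx [ 0.0012 -0.0013] y ext [[-0.0741, 0.0747], [-0.0728, 0.0722]] yaw [ 0.46 -0.5 ]
station [ 0.62659185 -0.00228548] 8.560581079975977
brass n 3589 x [-0.0097  0.0065] y [-0.0159  0.0165] z [0.0623 0.0901]
-0.0165 0.0748 82
-0.0135 0.0791 207
-0.0105 0.0844 316
-0.0075 0.0868 367
-0.0045 0.0877 404
-0.0015 0.0877 403
0.0015 0.0881 367
0.0045 0.0884 395
0.0075 0.0872 381
0.0105 0.084 314
0.0135 0.0803 230
0.0165 0.0774 123
px 250 267
pos [ 0.6248 -0.0022  0.0543] ty yaw -81.75 tx [ 8.e-04  0.e+00 -1.e+00] tz [-0.99  -0.144 -0.001] q [-0.127  0.366  1.538  0.     1.237  1.3  ] F [-0.1 -0.5 -0.7] w 0.0856 t 18.85
shift units [0.014 0.002 0.004]
turn units [ 0.009 -0.008 -0.001]
shift units in final frame [0.014 0.002 0.004]
```

View pics/b3.png

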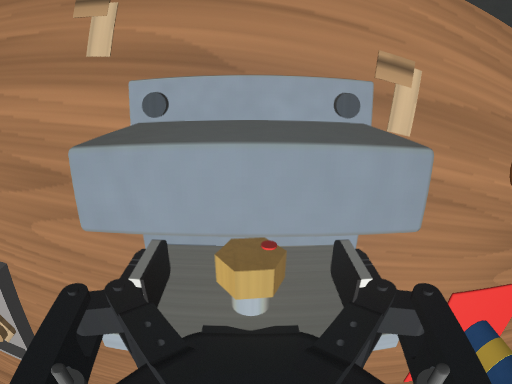

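>>> jog_arm:
  plan:
    - [0, 0, 0, 0, 0, 0, 1]
    - [0, 0, 0, 0, 0, 0, 1]
    - [0, 0, 0, 0, 0, 0, 1]
    - [0, 0, 0, 0, 0, 0, 1]
    - [0, 0, 0, 0, 0, 0, 1]
    - [0, 0, 0, 0, 0, 0, 1]
    - [0, 0, 0, 0, 0, 0, 1]
    - [0, 0, 0, 0, 0, 0, 1]

```text
time: 19.52
position: [0.6245, -0.0022, 0.0538]
tcp_rot: [2.147, 0.155, -2.147]
force: [-0.3, -0.2, 0.2]
grip_width: 0.0853
```

>>> jog_arm:
  plan:
    - [0, 0, 0, 0, 0, 0, 1]
    - [0, 0, 0, 0, 0, 0, 1]
    - [0, 0, 0, 0, 0, 0, 1]
    - [0, 0, 0, 0, 0, 0, 1]
    - [0, 0, 0, 0, 0, 0, 1]
    - [0, 0, 0, 0, 0, 0, 1]
    - [0, 0, 0, 0, 0, 0, 1]
    - [0, 0, 0, 0, 0, 0, 1]

```text
time: 20.18
position: [0.6245, -0.0022, 0.0538]
tcp_rot: [2.147, 0.155, -2.147]
force: [0.2, 0.7, 0.6]
grip_width: 0.0853
```

```bash
python3 bolt.py 4|tail -14
```

```text
brass n 3528 x [-0.0094  0.0066] y [-0.0147  0.0156] z [0.063 0.091]
-0.0165 0.072 23
-0.0135 0.0802 210
-0.0105 0.0857 347
-0.0075 0.0862 360
-0.0045 0.0871 383
-0.0015 0.088 409
0.0015 0.0886 410
0.0045 0.0883 394
0.0075 0.0859 345
0.0105 0.0836 315
0.0135 0.0813 260
0.0165 0.08 72
px 249 267
```

View pics/bc4.png

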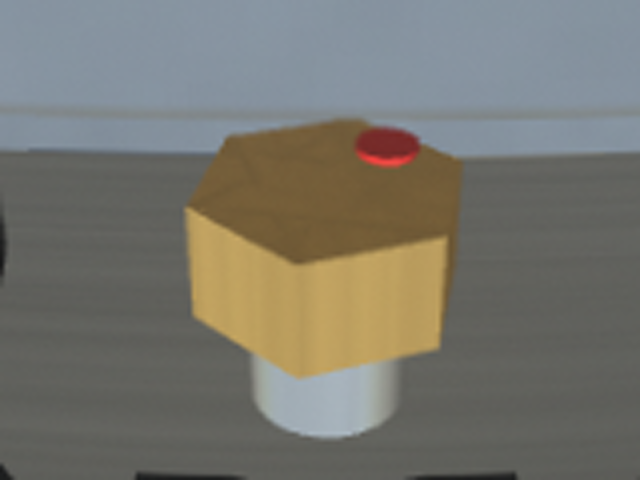

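>>> jog_arm:
  plan:
    - [0, 0, 0, 0, 0, 0, 1]
    - [0, 0, 0, 0, 0, 0, 1]
    - [0, 0, 0, 0, 0, 0, 1]
    - [0, 0, 0, 0, 0, 0, 1]
    - [0, 0, 0, 0, 0, 0, 0.9]
    - [0, 0, 0, 0, 0, 0, 0.8]
    - [0, 0, 0, 0, 0, 0, 0.7]
    - [0, 0, 0, 0, 0, 0, 0.6]
  grip_force: 100

```text
time: 21.05
position: [0.6245, -0.0022, 0.0538]
tcp_rot: [2.147, 0.155, -2.147]
force: [0.1, 0.5, 0.0]
grip_width: 0.0516
```

>>> jog_arm:
  plan:
    - [0, 0, 0, 0, 0, 0, 0.5]
    - [0, 0, 0, 0, 0, 0, 0.5]
    - [0, 0, 0, 0, 0, 0, 0.45]
    - [0, 0, 0, 0, 0, 0, 0.45]
    - [0, 0, 0, 0, 0, 0, 0.45]

```text
time: 21.47
position: [0.6245, -0.0022, 0.0538]
tcp_rot: [2.147, 0.155, -2.147]
force: [-0.4, 0.2, 0.9]
grip_width: 0.0385
```

```bash
python3 bolt.py 5|tail -14
```

```text
dx [-0.  0.] y ext [[-0.0543, 0.0547], [-0.0726, 0.0724]] yaw [ 0.02 -0.  ]
station [ 0.62531957 -0.00213603] 8.0563785124947
brass n 3520 x [-0.0085  0.0078] y [-0.0146  0.0144] z [0.0631 0.0912]
-0.0135 0.0832 291
-0.0105 0.0847 324
-0.0075 0.0858 362
-0.0045 0.087 390
-0.0015 0.0886 403
0.0015 0.0883 425
0.0045 0.0876 387
0.0075 0.0859 348
0.0105 0.0842 319
0.0135 0.0826 267
px 250 268
```

View pics/b5.png

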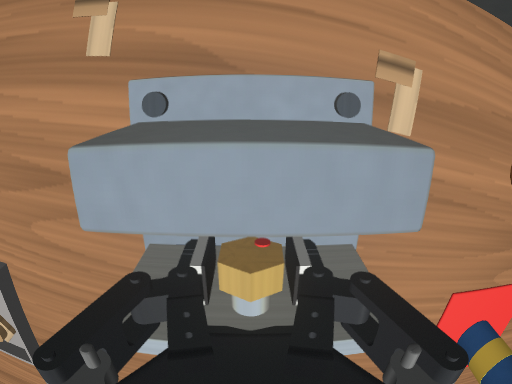

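>>> jog_arm:
  plan:
    - [0, 0, 0, 0, 0, 0, 0.35]
    - [0, 0, 0, 0, 0, 0, 0.2]
    - [0, 0, 0, 0, 0, 0, 0.1]
    - [0, 0, 0, 0, 0, 0, 0.1]
    - [0, 0, 0, 0, 0, 0, 0.1]
    - [0, 0, 0, 0, 0, 0, 0.1]
    - [0, 0, 0, 0, 0, 0, 0.1]
    - [0, 0, 0, 0, 0, 0, 0.1]
  grip_force: 100

```text
time: 22.33
position: [0.6246, -0.0026, 0.0541]
tcp_rot: [2.147, 0.154, -2.146]
force: [-2.5, -3.3, 5.4]
grip_width: 0.0289
```

```bash
python3 bolt.py 6|tail -14
```

```text
dx [ 0.0007 -0.0007] y ext [[-0.051, 0.0507], [-0.0724, 0.0725]] yaw [-0.14 -0.05]
station [ 0.6260886  -0.00244091] 8.093602960717565
brass n 3391 x [-0.0091  0.0071] y [-0.0137  0.0141] z [0.0629 0.0911]
-0.0135 0.0832 196
-0.0105 0.0842 319
-0.0075 0.0857 359
-0.0045 0.0871 379
-0.0015 0.0888 417
0.0015 0.0888 420
0.0045 0.0875 377
0.0075 0.0862 354
0.0105 0.0847 329
0.0135 0.0835 241
px 250 267
```

>>> jog_arm:
  plan:
    - [0, 0, 0, 0, 0, 0, 0.1]
    - [0, 0, 0, 0, 0, 0, 0.1]
    - [0, 0, 0, 0, 0, 0, 0.1]
    - [0, 0, 0, 0, 0, 0, 0.1]
    - [0, 0, 0, 0, 0, 0, 0.1]
    - [0, 0, 0, 0, 0, 0, 0.1]
    - [0, 0, 0, 0, 0, 0, 0.1]
    - [0, 0, 0, 0, 0, 0, 0.1]

```text
time: 23.2
position: [0.6246, -0.0026, 0.0542]
tcp_rot: [2.147, 0.154, -2.146]
force: [-2.2, -4.1, 5.4]
grip_width: 0.029
```

>>> jog_arm:
  plan:
    - [0, 0, 0, 0, 0, 0, 0.1]
    - [0, 0, 0, 0, 0, 0, 0.1]
    - [0, 0, 0, 0, 0, 0, 0.1]
    - [0, 0, 0, 0, 0, 0, 0.1]
    - [0, 0, 0, 0, 0, 0, 0.1]
    - [0, 0, 0, 0, 0, 0, 0.1]
    - [0, 0, 0, 0, 0, 0, 0.1]
    - [0, 0, 0, 0, 0, 0, 0.1]

```text
time: 23.87
position: [0.6246, -0.0026, 0.0542]
tcp_rot: [2.147, 0.154, -2.146]
force: [-2.7, -3.4, 5.3]
grip_width: 0.0285
```

```bash
python3 bolt.py 7|tail -14
python3 - <<'E'
import cv2,numpy as np
a,b=cv2.imread('pics/b6.png'),cv2.imread('pics/b7.png')
print(np.abs(a[230:320,200:300].astype(int)-b[230:320,200:300]).mean())
q=np.hstack([a[215:335,190:310],b[215:335,190:310]]);cv2.imwrite('pics/cmp.png',cv2.resize(q,None,fx=3.3,fy=3.3))
from h import *
st=telemetry.get_state();print(st['force'].round(2),st['wrist_torque'].round(2),st['grip_width'])
p,d=imaging.grab_frame('scene'); cv2.imwrite('pics/s7.png',p[:,:,::-1]);print(spot('scene','can')[:2])
E
```

```text
dx [ 0.0008 -0.0007] y ext [[-0.0507, 0.0509], [-0.0727, 0.0723]] yaw [-0.1  -0.14]
station [ 0.62611084 -0.00226889] 8.145746961337911
brass n 3388 x [-0.0092  0.0071] y [-0.0139  0.0139] z [0.063  0.0912]
-0.0135 0.0832 220
-0.0105 0.0845 315
-0.0075 0.086 364
-0.0045 0.0873 393
-0.0015 0.0881 379
0.0015 0.0884 432
0.0045 0.0875 388
0.0075 0.0861 354
0.0105 0.0847 321
0.0135 0.0834 222
px 250 267
0.634
[-2.04 -4.09  5.65] [-0.43  0.36 -0.03] 0.02843157073979539
[(0.63, array([ 0.4864, -0.3052,  0.0021]))]
```

View pics/cmp.png

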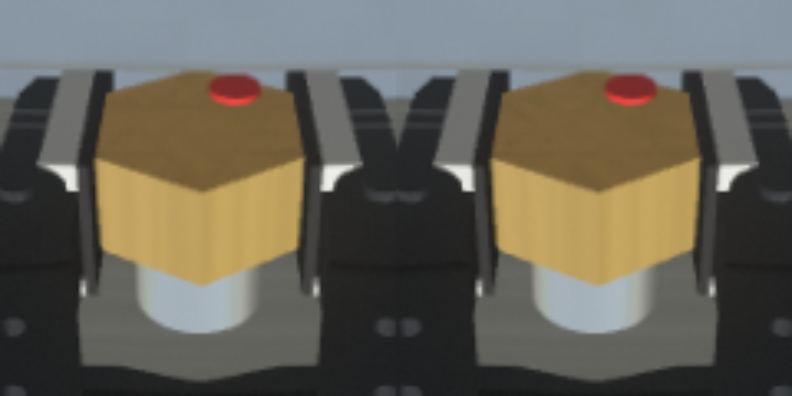

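View pics/s7.png

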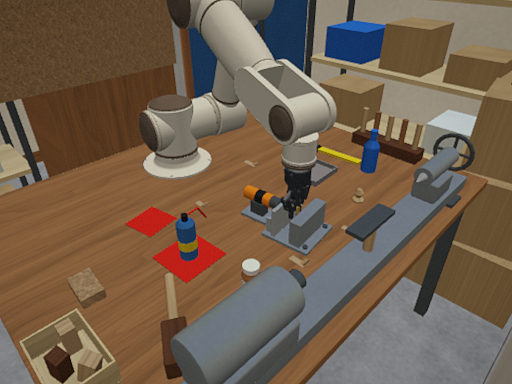

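The two crops, 1.6 s apart, show the same bolt angle with the pads flat on the hexagon, so it has stopped. The can is upright on its mat at (187,240) in the scene picture. Handing in.

```bash
python3 -c "
from cell import ticket
print(ticket.finish_job())"
```

```text
the job is handed in; nothing more can be done
None
```

I carried out every step in the order asked and handed the job in at about 24 s of the 67 s limit. The arm is still gripping the bolt head.

- **Spray aim:** I aimed the straw down along the open gap from about 144 mm and held it still for over 2 s. The computed miss at the bolt head was under 1 mm. The nozzle detector found nothing at that pose, so this comes from the grasp geometry and the wrist camera's fit of the station. The scene and side cameras put the station 2–3 mm away, still well within the 30 mm head.
- **Can:** It is standing upright at about (0.487, -0.302), the centre I measured for the larger mat. The scene camera's last estimate was (0.486, -0.305), about 4 mm off.
- **Bolt:** I closed on the head when its flats stood upright, with a 100 N grip. Two wrist pictures about 1.6 s apart show the same angle, so it has stopped turning. The fingers read 28.4–29 mm across the nominal 30 mm flats.
- **Forces and bystanders:** Readings stayed under about 8 N. The last scene picture shows no bystander moved; I did not measure each one.

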